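# Unhang the dried corbels and send them to wrapping

### The arm

A 6-joint arm with a two-finger parallel gripper is mounted at the origin on the work surface. World frame = base frame: x ahead of the robot, y to its left, z up, the work surface at z = 0. Lengths are in m, angles in rad, forces in N, time in s.
With the tool pointing down it reaches from about 0.375 to 0.9 m from the base axis. Payload 3.1 kg.
Tool frame: the origin (TCP) lies midway between the tips of the shut fingers; the grasp point (between the pads) lies 19 mm behind it; z points along the fingers, y is the line along which they close (so a half turn about z gives the same grasp; the last joint's range is limited). The gripper opens to 85 mm and grips with 20 to 120 N. Pads are 22 mm wide; open, the fingers measure 114 mm over their backs; the gripper's body (76 mm by 85 mm) begins 54 mm behind the grasp point. The pads swing forward as they close: fully open they stand 13 mm farther back than shut.
Start: joints at [1, 0.527, 1.433, -0, 1.181, -0.178], TCP at [0.239, 0.577, 0.231] pointing down, gripper open.
Joint ranges: [-3.08, 3.08], [-0.75, 2.2], [0.22, 2.44], [-1.43, 4.57], [0, 2.65], [-2.85, 2.85]. Speed limits (rad/s): [2.79, 2.79, 3.14, 3.14, 3.14, 3.14].

### API

Orientations are given as a unit quaternion [x, y, z, w].
In Python, from station import manip gives the robot as it stands.
- The arm moves only by the tool step_arm, never from a script. Its argument "targets" is text: rows parted by semicolons, each of 4 numbers parted by spaces: the shift along the tool's x, y, z in mm, then the turn about the tool's z in degrees. A call has 1 to 12 rows; each row is the pose to reach, as a shift and turn from the pose commanded when the call began, along the tool's axes at that moment; what a row does not reach only later rows make up. A row lasts 1/10 s, in which the tool goes at most 50 mm and 8.59 degrees, less where a joint would pass 70% of its speed; a pose out of reach is approached as far as the arm can. A call with a gripper value outside its range is refused whole. "gripper" is the closure, from 0 (fully open) to 1 (shut), set as the call begins (left out, the last holds). The fingers move at their own pace and stop on an object; "squeeze" is the grip in N (left out, the last holds). Time passes only in rows, so rows that repeat a pose let the fingers close. It gives the time, the measured TCP pose, the force, the opening and the grip force at its end, in the units of the state.
- manip.sense(): the state, without advancing time (a new reading comes with each control period).
- manip.snapshot(name): name is "scene" or "top" or "wrist"; returns the picture (400x640x3 uint8, red, green, blue); there is no depth.
- manip.get_calibration(name): a dict with "fov_y" (degrees; the focal length in pixels is half the picture's height over the tangent of half this angle, whatever the lens; pixels are square), "cx", "cy" (the principal point, pixels), "extrinsics" (4x4, takes a point from camera to world coordinates); the wrist camera has in their place "tool_from_camera" (4x4, takes a point from camera to tool coordinates, whose origin is the TCP and whose axes are the flange's). Camera axes: x right, y down, z forward; pixel columns grow to the right and rows downward; lengths in m; the calibration is good to about 2 mm. A picture is of the moment at which its call begins: read the wrist's pose just before it. get_calibration takes no time and is no camera call.
- manip.sign_off(): hands the job in; it is judged then, once.
Trained networks look in the newest picture that a camera, given by its name, has taken for a name from the list of things; names that differ only in an ending like _2 or _b are one class to them, and where a whole thing is asked for, a point or a joint stands for the part that bears it (a point fixed in the world has none). Each returns a list of dicts, best first, with "p" (0 to 1); they miss things now and then, are a little off and sometimes report something else, mostly with a low value. They report only what shows in the picture. A call takes as long as a camera call. They do not tell look-alikes from the thing itself.
- manip.recognise(camera, query): "position" ([column, row] in pixels, amid what is visible of it).
- manip.masks_of(camera, query): "pixels" (400x640 bool, what is visible of it) and "position" ([column, row] in pixels, amid what is visible of it).
- manip.mark_of(camera, query): "position" ([column, row] in pixels: a listed point, or the origin of a listed thing).
The state is a dict: "t": time; "q": joint angles; "qd": joint speeds; "tau": joint torques, N m; "tcp_pos": TCP position; "tool_rot": TCP orientation; "force": force on the tool from outside, world axes, zero at the start; "ft_torque": the same for the moment, N m; "finger_gap": opening from 0.0 (shut) to 1.0 (fully open); "gripper_force": force on a finger pad.
Only numpy, scipy, OpenCV 4.12 (cv2) and the standard library are available. Lean on these libraries where they do the work, as an engineer would, in place of code of your own. Each camera call takes 0.05 s, during which the arm holds its last target. There are 200 camera calls.

### The job

First slide the drying lamp's dimmer to its green standby mark and bring the empty carrier along its rail to the blue loading station. Then take every white corbel off the drying rack - slide it up its keyhole until the stud's head is in the wide end and draw it off - and stand each upright in a corbel bay of its own, set down without dropping it, and set the fittings carton upright in the carton bay. When everything is loaded, push the carrier on into the detent of the yellow wrapping station, and leave the other things on the bench alone.

Things in the scene. Friction and masses are not known exactly. Their poses are not given: they have to be found in the camera images.
- rack: Fixed open drying rack, top 205 mm: 2 posts and 2 bars 300 mm long (its y). Origin on the bench below the bars' front face (plane x = 0, looking to its -x, to the robot). 4 headed studs point to -x from the upper bar at height 185 mm, y = -108, -36, 36, 108 mm: shank 7 mm thick, head 16 mm wide, 6.5 to 10.5 mm in front of the bar. Corbels hang on them, their backs against the bars.
- carrier (a joint): Carrier's place on its rail (m), growing to the rail's -y (robot's right): 0 left stop, 0.075 loading station (blue marks), 0.18 wrapping station (yellow marks), 0.19 right stop. At a station its red side pointers are level with the marks and a sprung ball detent holds it: draws in from about 4 mm, takes about 5 N to leave; elsewhere it slides with 1 to 2 N and stays put.
- carrier_handle (a point): Middle of the top bar of the carrier's black hoop handle, at its left (+y) end: round bar 12 mm thick, 70 mm long along x (across the rail), 144 mm above the bench, hoop legs at its ends. Axes as the rail's: the carrier slides along y. The bays' end wall is 38 mm from it, on the -y side. The handle moves with the carrier.
- carton_bay (a point): Centre of the floor of the carton bay, at the carrier's right (-y) end, 46 mm above the bench; inside 80 mm along x (across the rail) by 88 mm along y (along the rail), walls 16 mm high. Axes as the rail's.
- station_load (a point): Top of the rail at the loading station (blue marks): the carrier is there when its red pointers, 13 mm to the right (-y) of bay2's centre, are level with this point along the rail.
- station_wrap (a point): Top of the rail at the wrapping station (yellow marks), 105 mm to the right (-y) of the loading station along the rail.
- dimmer (a joint): Place of the slider of the drying lamp's dimmer (m): 0 is off (end of its slot away from the robot), 0.02 the standby mark (wide green line), 0.08 full (red line, end near the robot). It stays where it is left; about 1.5 N moves it.
- dimmer_grip (a point): Centre of the top of the dimmer's black slider grip, 104.5 mm above the bench: grip 18 mm along x, 24 mm along y, 34 mm high, on a fixed grey box 125 mm (x) by 70 mm (y) by 70 mm high; a white pointer line crosses the grip's middle. It slides along this frame's x; the joint value grows towards -x (to the robot).
- standby_mark (a point): The point where point dimmer_grip lies when the slider's pointer is on the green standby mark. Axes as the dimmer's box.
- carton: Loose cardboard carton of fittings, 56 mm (its x) by 74 mm (its y) by 60 mm high, about 0.2 kg; origin at the centre of its underside. It starts on the bench at the robot's right; in the carton bay its 74 mm lie along the rail.
- tape: Bystander: loose roll of masking tape lying flat, 100 mm across, 48 mm high; origin at the centre of its underside.
- lacquer: Bystander: loose closed lacquer can, 72 mm across, 110 mm high; origin at the centre of its underside.
- sander: Bystander: loose cork sanding block 70 x 110 mm, 42 mm high; origin at the centre of its underside.
- corbel1: White shelf corbel (3 or 4 are present, all alike), 130 mm high, 40 mm wide (y) with flat sides, about 0.22 kg. Origin at the centre of its underside (60 mm along x, 40 along y), z up; back flat at x = +30 mm; at the top (z 78 to 130) its nose reaches x = -58 to -65 mm. Grip it across y from above, above its centre of mass (x = -11, z = 75 mm), near z = 108. Hangs with its underside 85 mm above the bench.
- corbel2: White shelf corbel like corbel1. Keyhole in the back of each: wide opening 24 mm square centred at z = 78 mm, from it upwards a slot 11 mm wide with its top end at z = 103.5 mm, plate 5 mm thick, hollow behind. Hung, the stud is at the top of the slot. Raise it 22 mm and the stud's head is in the middle of the wide opening; then it comes off to its own -x (free after 12 mm).
- corbel3: White shelf corbel, like corbel1 and corbel2 in all respects (may be absent).
- corbel4: White shelf corbel, like corbel1 and corbel2 in all respects (may be absent).
- bay1 (a point): Centre of the floor of corbel bay 1 of 4 on the carrier (bay1 is next to the carton bay, then 72 mm apart to +y), 46 mm above the bench; inside 80 mm along x (across the rail) by 62 mm along y (along the rail), blue walls 16 mm high. Axes as the rail's: x away from the robot, y along the rail to the robot's left.
- bay2 (a point): Centre of the floor of corbel bay 2 of 4 on the carrier (bay1 is next to the carton bay, then 72 mm apart to +y), 46 mm above the bench; inside 80 mm along x (across the rail) by 62 mm along y (along the rail), blue walls 16 mm high. Axes as the rail's: x away from the robot, y along the rail to the robot's left.
- bay3 (a point): Centre of the floor of corbel bay 3 of 4 on the carrier (bay1 is next to the carton bay, then 72 mm apart to +y), 46 mm above the bench; inside 80 mm along x (across the rail) by 62 mm along y (along the rail), blue walls 16 mm high. Axes as the rail's: x away from the robot, y along the rail to the robot's left.
- bay4 (a point): Centre of the floor of corbel bay 4 of 4 on the carrier (bay1 is next to the carton bay, then 72 mm apart to +y), 46 mm above the bench; inside 80 mm along x (across the rail) by 62 mm along y (along the rail), blue walls 16 mm high. Axes as the rail's: x away from the robot, y along the rail to the robot's left.
Not all that is in view belongs to the job. What is shaped like the corbel1 but pink or turquoise is not meant.

How it is judged:
By the outcome, as a careful person would: the job done as asked, in the order asked, and still so for the second after the job is handed in, with the robot touching nothing.
Of corbel1, corbel2, corbel3, corbel4 only 3 to 4 are there at a start; the rules pass over those that are not, and their reading is None.
At some moment in a run one of carton may be knocked a few centimetres aside while the robot is not near it.
It also fails if it takes over 210 s, if anything falls off the work surface, if the arm or the gripper's body presses on something with over 40 N, if the wrist force passes 120 N, or if a joint passes its speed limit or range.

## Working session

There is one attempt and no reset: what is moved stays moved. The work goes in short steps, Python scripts to look and compute and a tool call to move; the robot and the scene stay as the last step left them, time stands still between calls to the robot, and variables do not carry over. Pictures are saved under pics/ and viewed, at most 14 in all, crops included, and the job is handed in when it is done.

Besides the shell and the picture viewer there is one more tool, called after ">>>" in YAML: its name, and indented under it one key for each argument. step_arm: Moves the arm, as the interface text tells. Its arguments: {"type":"object","properties":{"targets":{"type":"string"},"gripper":{"type":"number"},"squeeze":{"type":"number"}},"required":["targets"]}

```bash
mkdir -p pics; ls; cat > h.py <<'E'
import numpy as np, cv2
from station import manip
from scipy.spatial.transform import Rotation as R
def cam(n, s=None):
    c=manip.get_calibration(n)
    if n=="wrist":
        s=s or manip.sense(); T=np.eye(4); T[:3,:3]=R.from_quat(s["tool_rot"]).as_matrix(); T[:3,3]=s["tcp_pos"]
        E=T@np.array(c["tool_from_camera"])
    else: E=np.array(c["extrinsics"])
    return 200/np.tan(np.radians(c["fov_y"])/2),c["cx"],c["cy"],E
def px2z(n,p,z,s=None):
    f,cx,cy,E=cam(n,s); d=E[:3,:3]@[(p[0]-cx)/f,(p[1]-cy)/f,1]; o=E[:3,3]
    return o+d*(z-o[2])/d[2]
def proj(n,P,s=None):
    f,cx,cy,E=cam(n,s); q=E[:3,:3].T@(np.array(P)-E[:3,3]); return np.array([cx+f*q[0]/q[2],cy+f*q[1]/q[2]])
def snap(n,name=None):
    im=manip.snapshot(n)
    if name: cv2.imwrite(f"pics/{name}.png",im[:,:,::-1])
    return im
E
python3 - <<'E'
from h import *
np.set_printoptions(precision=4,suppress=True)
s=manip.sense();print(s["t"],s["tcp_pos"],s["tool_rot"])
a=snap("scene","scene0");b=snap("top","top0")
for n in("scene","top"):
    print(n,cam(n)[3][:3,3],cam(n)[0])
    for q,z in [("rack",0),("carrier_handle",.144),("carton_bay",.046),("station_load",None),("station_wrap",None),("dimmer_grip",.1045),("standby_mark",.1045),("carton",0),("tape",0),("lacquer",0),("sander",0),("corbel1",.085),("bay1",.046),("bay2",.046),("bay3",.046),("bay4",.046)]:
        for r in manip.mark_of(n,q)[:6]:
            if r["p"]>.2: print(q,round(r["p"],2),np.round(r["position"]), px2z(n,r["position"],z if z is not None else .03))
E
```

```text
pics
0.0 [0.2388 0.5768 0.2303] [ 0.1951  0.9808 -0.001  -0.0004]
scene [1.2926 0.9118 0.9771] 511.84412323135007
carrier_handle 0.84 [432. 222.] [0.4723 0.2656 0.144 ]
carton_bay 0.69 [345. 184.] [ 0.4603 -0.1082  0.046 ]
station_load 0.66 [364. 203.] [ 0.4624 -0.0097  0.03  ]
station_wrap 0.84 [343. 186.] [ 0.4589 -0.1201  0.03  ]
dimmer_grip 0.43 [412. 259.] [0.5758 0.3052 0.1045]
standby_mark 0.69 [396. 270.] [0.6354 0.3099 0.1045]
carton 0.6 [266. 178.] [ 0.613  -0.3394  0.    ]
carton 0.3 [299. 204.] [ 0.6027 -0.1561  0.    ]
tape 0.97 [494. 301.] [0.4298 0.4627 0.    ]
tape 0.32 [336. 187.] [ 0.4526 -0.1605  0.    ]
lacquer 0.77 [253. 233.] [ 0.7884 -0.1204 -0.    ]
sander 0.72 [284. 152.] [ 0.4765 -0.4394 -0.    ]
corbel1 0.97 [282. 190.] [ 0.6644 -0.1497  0.085 ]
corbel1 0.8 [255. 270.] [0.8984 0.0948 0.085 ]
corbel1 0.77 [297. 202.] [ 0.6633 -0.0741  0.085 ]
corbel1 0.77 [233. 168.] [ 0.7266 -0.3411  0.085 ]
corbel1 0.7 [309. 218.] [0.6763 0.0047 0.085 ]
corbel1 0.67 [325. 232.] [0.6768 0.0804 0.085 ]
bay1 0.82 [393. 223.] [0.4672 0.1253 0.046 ]
bay1 0.75 [413. 232.] [0.452
[... 1624 characters left out ...]
9 0.046 ]
bay1 0.7 [302. 253.] [0.4715 0.0503 0.046 ]
bay1 0.6 [328. 255.] [ 0.4663 -0.0269  0.046 ]
bay1 0.29 [328. 183.] [ 0.6845 -0.0277  0.046 ]
bay2 0.89 [253. 254.] [0.4674 0.1949 0.046 ]
bay2 0.7 [302. 253.] [0.4715 0.0503 0.046 ]
bay2 0.6 [328. 255.] [ 0.4663 -0.0269  0.046 ]
bay2 0.29 [328. 183.] [ 0.6845 -0.0277  0.046 ]
bay3 0.89 [253. 254.] [0.4674 0.1949 0.046 ]
bay3 0.7 [302. 253.] [0.4715 0.0503 0.046 ]
bay3 0.6 [328. 255.] [ 0.4663 -0.0269  0.046 ]
bay3 0.29 [328. 183.] [ 0.6845 -0.0277  0.046 ]
bay4 0.89 [253. 254.] [0.4674 0.1949 0.046 ]
bay4 0.7 [302. 253.] [0.4715 0.0503 0.046 ]
bay4 0.6 [328. 255.] [ 0.4663 -0.0269  0.046 ]
bay4 0.29 [328. 183.] [ 0.6845 -0.0277  0.046 ]
```

View pics/scene0.png

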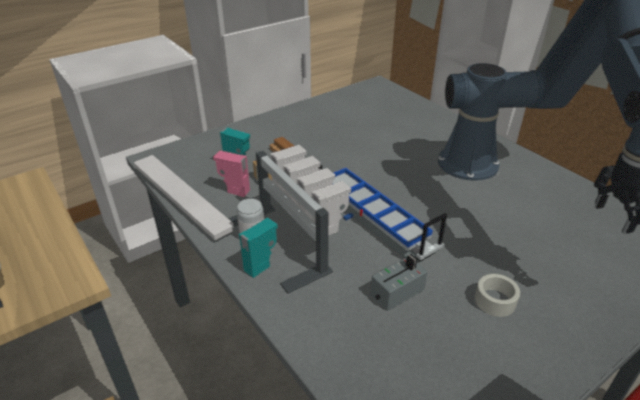

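View pics/top0.png

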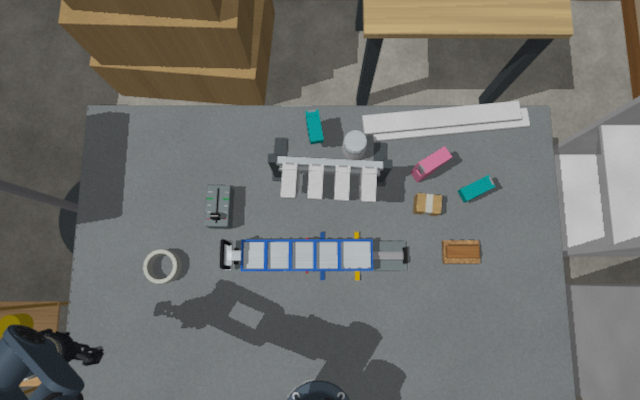

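Four white corbels hang on the rack, with their tops near (290,180), (316,180), (343,180) and (369,183) in the top view. The pink one at (433,163) and the turquoise ones at (314,126) and (477,188) stand loose and are not meant. The carton is at (429,204), the dimmer at (218,205) with its slider near full, and the carrier sits left of its blue marks.

```bash
cat >> h.py <<'E'
np.set_printoptions(precision=4,suppress=True)
def ang(s): 
    x=R.from_quat(s["tool_rot"]).as_matrix()[:,0]; return np.degrees(np.arctan2(x[1],x[0]))
def go(P,a=None,s=None):
    "shift (tool axes mm) and turn (deg) to world P with tool x at world angle a (deg)"
    s=s or manip.sense(); M=R.from_quat(s["tool_rot"]).as_matrix()
    d=M.T@(np.array(P)-s["tcp_pos"])*1000; t=0 if a is None else -((a-ang(s)+180)%360-180)
    print("go",P,np.round(d,1),round(t,2),"t",round(s["t"],2))
E
python3 - <<'E'
from h import *
s=manip.sense(); print(np.array(manip.get_calibration("wrist")["tool_from_camera"]),cam("wrist")[0])
M=R.from_quat(s["tool_rot"]).as_matrix();print(M,ang(s))
go([.56,.305,.24],-175)
E
```

```text
[[ 0.0011 -0.9554 -0.2954  0.0754]
 [ 1.      0.0009  0.0008 -0.0004]
 [-0.0005 -0.2954  0.9554 -0.1435]
 [ 0.      0.      0.      1.    ]] 342.94088404627325
[[-0.9238  0.3828  0.    ]
 [ 0.3828  0.9238  0.    ]
 [-0.      0.     -1.    ]] 157.49425810903233
go [0.56, 0.305, 0.24] [-400.6 -128.9   -8.7] -27.51 t 1.7
```

>>> step_arm:
  targets: "-45 -14 0 -4;-90 -29 0 -8;-135 -43 0 -12;-180 -58 0 -16;-225 -72 0 -20;-270 -86 0 -24;-315 -100 0 -28;-360 -115 0 -28;-401 -129 -9 -28;-401 -129 -9 -28;-401 -129 -9 -28"

```text
t: 2.8
tcp_pos: [0.5609, 0.3039, 0.2403]
tool_rot: [-0.047, 0.999, 0.0, -0.0]
force: [-0.5, 0.1, -0.4]
finger_gap: 1.002
gripper_force: 0.0
```

```bash
python3 - <<'E'
from h import *
s=manip.sense(); print(s["tcp_pos"],ang(s),s["force"])
snap("wrist","w1")
for q,z in [("dimmer_grip",.1045),("standby_mark",.1045),("carrier_handle",.144)]:
    for r in manip.mark_of("wrist",q)[:3]: print(q,round(r["p"],2),np.round(r["position"]),px2z("wrist",r["position"],z,s))
E
```

```text
[0.5609 0.3039 0.2403] -174.64976408594424 [-0.4734  0.1021 -0.3673]
dimmer_grip 0.65 [306. 200.] [0.5768 0.2983 0.1045]
standby_mark 0.95 [299. 253.] [0.6277 0.2963 0.1045]
standby_mark 0.38 [ 72. 270.] [0.6646 0.0906 0.1045]
carrier_handle 0.64 [271.  48.] [0.4633 0.2663 0.144 ]
```

View pics/w1.png

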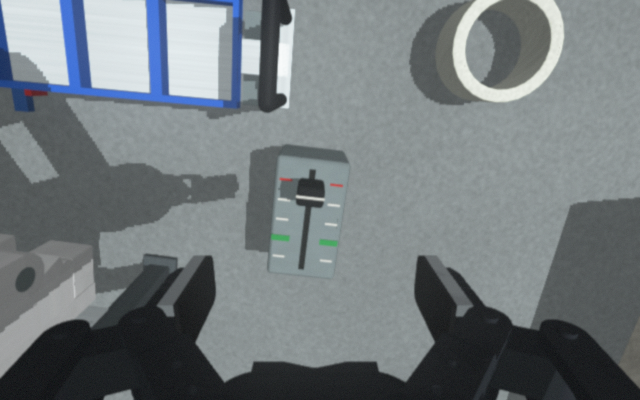

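The dimmer shows its slider pointer at about (309,197) and the green standby line from (281,238) to (328,243), with red ends near (286,180) and (337,185). The handle hoop is at (272,55).

```bash
python3 - <<'E'
from h import *
s=manip.sense()
g=px2z("wrist",(309,197),.1045,s)
a=px2z("wrist",(281,238),.07,s);b=px2z("wrist",(328,243),.07,s)
c=px2z("wrist",(286,180),.07,s);d=px2z("wrist",(337,185),.07,s)
print(g,(a+b)/2,(c+d)/2,np.degrees(np.arctan2(*((b-a)[[0,1]]))), (a+b-c-d)/2)
go([.577,.302,.077],ang(s))
E
```

```text
[0.5718 0.3021 0.1045] [0.6284 0.3025 0.07  ] [0.5681 0.3037 0.07  ] 0.9630493742427764 [ 0.0603 -0.0012 -0.    ]
go [0.577, 0.302, 0.077] [-18.   -5.6 163. ] -0.0 t 3.0
```

>>> step_arm:
  targets: "-14 -2 45 6.3;-14 -2 90 6.3;-14 -2 130 6.3;-14 -2 162 6.3;-14 -2 162 6.3;-14 -2 162 6.3"

```text
t: 3.6
tcp_pos: [0.5737, 0.305, 0.0784]
tool_rot: [0.006, 1.0, -0.0, -0.0]
force: [0.8, -0.1, 1.0]
finger_gap: 0.996
gripper_force: 0.0
```

>>> step_arm:
  targets: "0 0 0 0;0 0 0 0;0 0 0 0;0 0 0 0;0 0 0 0;0 0 0 0;0 0 0 0;0 0 0 0"
  gripper: 0.8
  squeeze: 20

```text
t: 4.4
tcp_pos: [0.575, 0.3012, 0.0801]
tool_rot: [0.007, 1.0, -0.002, 0.0]
force: [-1.2, -7.5, 7.6]
finger_gap: 0.275
gripper_force: 24.3
```

>>> step_arm:
  targets: "0 -3 -3 0;-14 -3 -3 0;-28 -3 -3 0;-42 -3 -3 0;-57 -4 -3 0;-57 -4 -3 0;-57 -4 -3 0"

```text
t: 5.1
tcp_pos: [0.6309, 0.2996, 0.0802]
tool_rot: [0.007, 1.0, 0.0, -0.0]
force: [1.8, 1.8, -7.5]
finger_gap: 0.275
gripper_force: 22.5
```

>>> step_arm:
  targets: "0 0 0 0;0 0 0 0;0 0 0 0;0 0 0 0;0 0 -40 0;0 0 -80 0;0 0 -120 0;10 0 -140 0;10 0 -140 0"
  gripper: 0.2

```text
t: 6.0
tcp_pos: [0.6226, 0.3002, 0.2264]
tool_rot: [0.007, 1.0, 0.001, 0.004]
force: [1.0, 1.7, -0.8]
finger_gap: 0.798
gripper_force: 0.0
```

```bash
python3 - <<'E'
from h import *
s=manip.sense(); print(s["tcp_pos"],ang(s),s["force"])
im=snap("wrist","w2a")
cv2.imwrite("pics/w2.png",cv2.resize(im[100:300,200:440,::-1],None,fx=3.2,fy=3,interpolation=2))
for q,z in [("dimmer_grip",.1045),("standby_mark",.1045),("carrier_handle",.144),("bay4",.046)]:
    for r in manip.mark_of("wrist",q)[:2]: print(q,round(r["p"],2),np.round(r["position"]),px2z("wrist",r["position"],z,s))
E
```

```text
[0.6226 0.3002 0.2264] 179.2255708581158 [ 0.9661  1.7034 -0.7875]
dimmer_grip 0.71 [312. 196.] [0.6315 0.2979 0.1045]
standby_mark 0.69 [313. 198.] [0.6329 0.2988 0.1045]
```

View pics/w2.png

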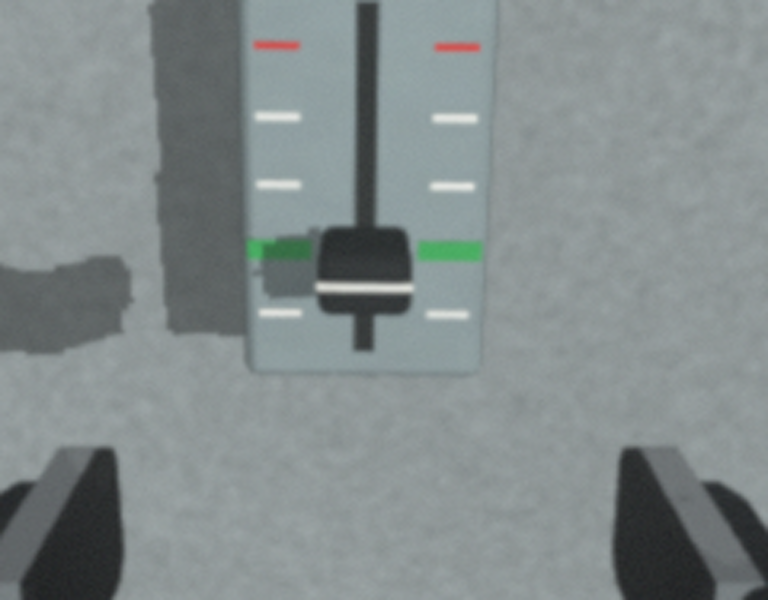

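The grip's pointer is at crop (364,287) and the green line at (364,250). The offset is partly parallax, so I'll compute it.

```bash
python3 - <<'E'
from h import *
s=manip.sense()
f=lambda u,v,z: px2z("wrist",(200+u/3.2,100+v/3),z,s)
print(f(364,287,.1045),f(364,250,.07),f(367,46,.07),f(364,314,.07))
go([.437,.22,.24],180)
E
```

```text
[0.6252 0.298  0.1045] [0.6244 0.2979 0.07  ] [0.5657 0.2995 0.07  ] [0.6443 0.2976 0.07  ]
go [0.437, 0.22, 0.24] [182.4 -81.6 -20. ] -0.81 t 6.25
```

>>> step_arm:
  targets: "28 -50 -20 -0.8;56 -100 -60 -0.8;84 -150 -100 -0.8;112 -200 -150 -0.8;120 -240 -170 -0.8;120 -240 -170 -0.8;120 -240 -170 -0.8"

```text
t: 6.95
tcp_pos: [0.4976, 0.0584, 0.393]
tool_rot: [0.001, 1.0, -0.001, 0.001]
force: [0.3, 1.5, -0.2]
finger_gap: 0.792
gripper_force: 0.0
```

```bash
python3 - <<'E'
from h import *
s=manip.sense(); print(s["tcp_pos"],ang(s),s["force"],s["t"])
im=snap("wrist","w3")
for q,z in [("carrier_handle",.144),("bay4",.046),("carton_bay",.046),("station_load",.03),("station_wrap",.03),("corbel1",.085),("rack",0),("carton",0)]:
    for r in manip.mark_of("wrist",q)[:5]:
        if r["p"]>.3: print(q,round(r["p"],2),np.round(r["position"]),px2z("wrist",r["position"],z,s))
E
```

```text
[0.4976 0.0584 0.393 ] 179.83898632699893 [ 0.2952  1.5191 -0.1655] 6.95
carrier_handle 0.95 [501. 124.] [0.4608 0.2674 0.144 ]
bay4 0.69 [360. 117.] [0.461  0.1208 0.046 ]
bay4 0.67 [255. 119.] [ 0.4626 -0.0251  0.046 ]
bay4 0.61 [412. 118.] [0.4629 0.1939 0.046 ]
bay4 0.58 [307. 120.] [0.4652 0.0472 0.046 ]
carton_bay 0.73 [197. 120.] [ 0.4651 -0.1067  0.046 ]
station_load 0.64 [270. 117.] [ 0.4612 -0.007   0.03  ]
station_wrap 0.89 [192. 119.] [ 0.4647 -0.1191  0.03  ]
station_wrap 0.68 [283. 266.] [0.7022 0.0045 0.03  ]
station_wrap 0.42 [490. 246.] [0.6672 0.3411 0.03  ]
corbel1 0.94 [ 96. 271.] [ 0.6803 -0.2671  0.085 ]
corbel1 0.82 [183. 261.] [ 0.6634 -0.1352  0.085 ]
corbel1 0.8 [232. 266.] [ 0.6725 -0.064   0.085 ]
corbel1 0.7 [327. 267.] [0.6743 0.0764 0.085 ]
corbel1 0.64 [282. 267.] [0.6741 0.0094 0.085 ]
carton 0.93 [ 82. 213.] [ 0.6203 -0.3309  0.    ]
```

View pics/w3.png

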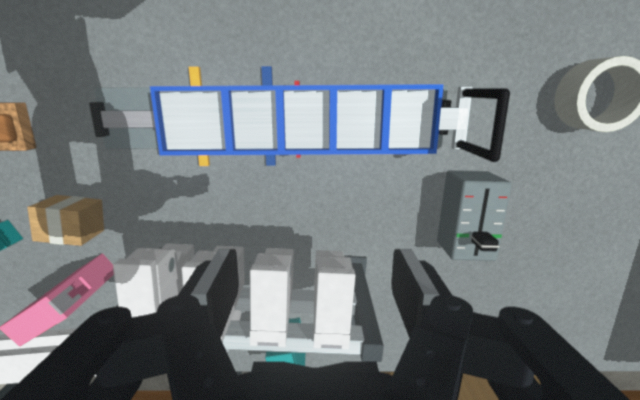

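Pictured: the blue marks are at (266,76) and (270,160), the yellow at (194,76) and (203,160), the red pointer is at (297,82), and the handle bar runs from (508,92) to (497,157).

```bash
python3 - <<'E'
from h import *
s=manip.sense()
f=lambda u,v,z: print((u,v),px2z("wrist",(u,v),z,s))
for p in [(266,76),(270,160),(194,76),(203,160),(297,82)]: f(*p,.03)
for p in [(508,92),(497,157)]: f(*p,.147)
for p in [(151,88),(441,87),(159,154),(437,154)]: f(*p,.062)
go([.467,.266,.25],180); go([.467,.266,.123],180)
E
```

```text
(266, 76) [ 0.4048 -0.0057  0.03  ]
(270, 160) [ 0.5232 -0.0043  0.03  ]
(194, 76) [ 0.4051 -0.1056  0.03  ]
(203, 160) [ 0.5234 -0.1041  0.03  ]
(297, 82) [0.4127 0.0373 0.03  ]
(508, 92) [0.4247 0.2708 0.147 ]
(497, 157) [0.4958 0.2701 0.147 ]
(151, 88) [ 0.4213 -0.1529  0.062 ]
(441, 87) [0.4191 0.2277 0.062 ]
(159, 154) [ 0.5087 -0.1538  0.062 ]
(437, 154) [0.5078 0.232  0.062 ]
go [0.467, 0.266, 0.25] [ 30.3 204.  140.2] 0.08 t 7.4
go [0.467, 0.266, 0.123] [ 30.  203.9 267.2] 0.08 t 7.4
```

>>> step_arm:
  targets: "10 45 35 0;20 95 70 0;30 140 105 0;31 180 140 0;31 207 170 0;31 208 215 0;31 208 250 0;31 208 267 0;31 208 267 0;31 208 267 0"
  gripper: 0.35

```text
t: 8.4
tcp_pos: [0.4672, 0.2697, 0.1241]
tool_rot: [-0.0, 1.0, -0.0, -0.0]
force: [0.2, -0.1, 0.4]
finger_gap: 0.652
gripper_force: 0.0
```

>>> step_arm:
  targets: "0 0 0 0;0 0 0 0;0 0 0 0;0 0 0 0;0 0 0 0;0 0 0 0;0 0 0 0;0 0 0 0"
  gripper: 0.95
  squeeze: 25

```text
t: 9.2
tcp_pos: [0.4679, 0.2692, 0.1257]
tool_rot: [0.0, 1.0, 0.0, 0.001]
force: [-1.3, -2.1, 7.0]
finger_gap: 0.131
gripper_force: 24.5
```

>>> step_arm:
  targets: "0 -10 0 0;0 -20 0 0;0 -30 0 0;0 -39 0 0;0 -46 0 0;0 -46 0 0;0 -46 0 0"

```text
t: 9.9
tcp_pos: [0.4681, 0.2221, 0.1257]
tool_rot: [-0.0, 1.0, -0.001, 0.001]
force: [-0.1, -4.2, 7.4]
finger_gap: 0.129
gripper_force: 25.1
```

>>> step_arm:
  targets: "0 0 0 0;0 0 0 0;0 0 0 0;0 0 0 0;0 0 -50 0;0 -30 -100 0;0 -80 -140 0;20 -130 -180 0;20 -170 -200 0;20 -200 -220 0;20 -200 -220 0;20 -200 -220 0"
  gripper: 0.35

```text
t: 11.1
tcp_pos: [0.4479, 0.0212, 0.346]
tool_rot: [0.002, 1.0, -0.001, 0.002]
force: [-1.1, 1.0, -0.1]
finger_gap: 0.653
gripper_force: 0.0
```

```bash
python3 - <<'E'
from h import *
s=manip.sense(); print(s["tcp_pos"],ang(s),s["force"],s["t"])
im=snap("wrist","w4")
for q,z in [("carrier_handle",.144),("bay4",.046),("carton_bay",.046),("station_load",.03),("station_wrap",.03)]:
    for r in manip.mark_of("wrist",q)[:4]:
        if r["p"]>.3: print(q,round(r["p"],2),np.round(r["position"]),px2z("wrist",r["position"],z,s))
cv2.imwrite("pics/w4c.png",cv2.resize(im[40:220,140:460,::-1],None,fx=2.5,fy=2.5,interpolation=2))
E
```

```text
[0.4479 0.0212 0.346 ] 179.78161430931627 [-1.1322  0.9724 -0.1077] 11.1
carrier_handle 0.77 [507. 177.] [0.4618 0.2206 0.144 ]
bay4 0.83 [355. 162.] [0.4666 0.0736 0.046 ]
bay4 0.82 [303. 161.] [0.4647 0.005  0.046 ]
bay4 0.75 [411. 159.] [0.4619 0.1466 0.046 ]
bay4 0.56 [250. 160.] [ 0.4624 -0.0639  0.046 ]
carton_bay 0.59 [184. 164.] [ 0.4683 -0.152   0.046 ]
station_load 0.76 [292. 161.] [ 0.4673 -0.0095  0.03  ]
station_wrap 0.75 [213. 159.] [ 0.4644 -0.1175  0.03  ]
station_wrap 0.53 [354. 160.] [0.4663 0.0748 0.03  ]
station_wrap 0.37 [  3. 165.] [ 0.4718 -0.4053  0.03  ]
```

View pics/w4c.png

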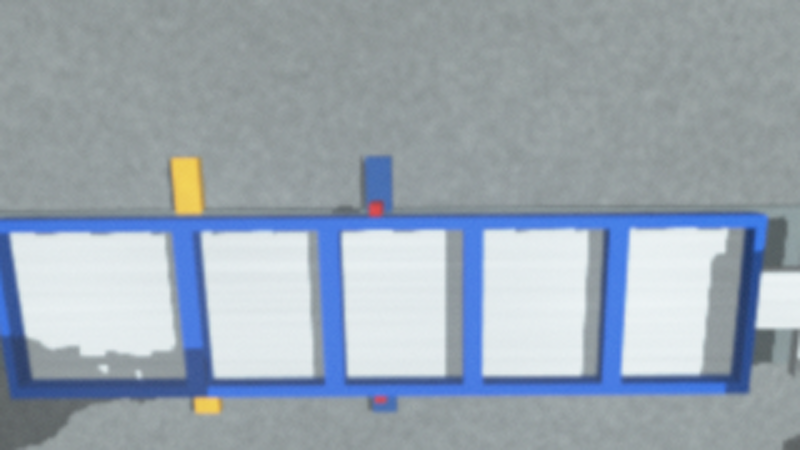

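The red pointers at (376,209) and (380,398) lie on the blue marks, so the carrier is at the loading station. Next I look at the rack.

>>> step_arm:
  targets: "-40 -15 -25 0;-80 -30 -50 0;-120 -45 -60 0;-150 -50 -60 0;-150 -50 -60 0;-150 -50 -60 0"
  gripper: 0

```text
t: 12.0
tcp_pos: [0.5967, -0.0259, 0.4025]
tool_rot: [-0.001, 1.0, 0.001, -0.002]
force: [-0.3, 0.5, -0.3]
finger_gap: 0.998
gripper_force: 0.0
```

```bash
python3 - <<'E'
from h import *
s=manip.sense(); print(s["tcp_pos"],ang(s),s["force"],s["t"])
im=snap("wrist","w5")
for q,z in [("corbel1",.085),("rack",0),("carton",0)]:
    for r in manip.mark_of("wrist",q)[:6]:
        if r["p"]>.3: print(q,round(r["p"],2),np.round(r["position"]),px2z("wrist",r["position"],z,s))
E
```

```text
[ 0.5967 -0.0259  0.4025] -179.9320808074957 [-0.2981  0.4508 -0.2911] 12.0
corbel1 0.92 [387. 203.] [0.6739 0.0774 0.085 ]
corbel1 0.9 [ 43. 178.] [ 0.6391 -0.4021  0.085 ]
corbel1 0.88 [338. 288.] [0.8111 0.011  0.085 ]
corbel1 0.84 [286. 196.] [ 0.6644 -0.0652  0.085 ]
corbel1 0.78 [236. 198.] [ 0.6681 -0.1358  0.085 ]
corbel1 0.58 [340. 201.] [0.6721 0.01   0.085 ]
carton 0.65 [122. 153.] [ 0.6193 -0.3343  0.    ]
```

View pics/w5.png

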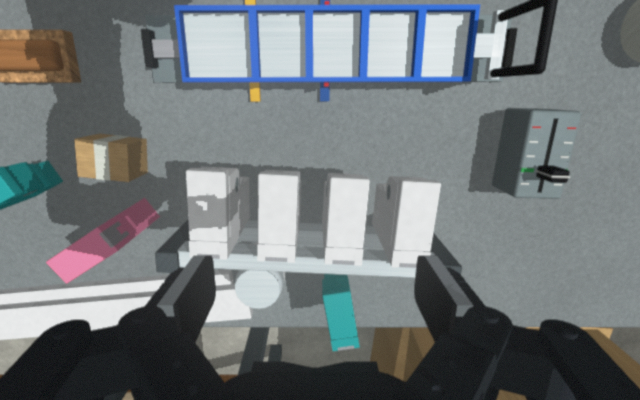

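```bash
python3 - <<'E'
import cv2
im=cv2.imread("pics/w5.png")
cv2.imwrite("pics/w5c.png",cv2.resize(im[160:280,170:450],None,fx=2.8,fy=2.8,interpolation=2))
E
```

```text
(no output)
```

View pics/w5c.png

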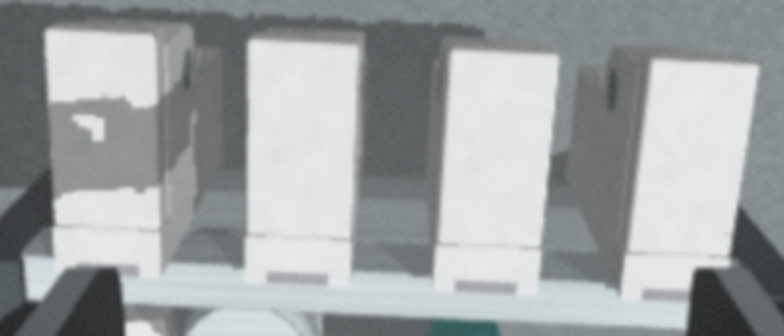

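```bash
python3 - <<'E'
from h import *
s=manip.sense()
f=lambda u,v,z=.215: px2z("wrist",(170+u/2.8,160+v/2.8),z,s)
for n,c in dict(A=[(47,30),(157,36),(57,270),(160,275)],B=[(249,37),(362,41),(246,280),(350,285)],C=[(450,50),(558,54),(435,290),(540,296)],D=[(650,58),(757,65),(622,296),(727,302)]).items():
    p=np.array([f(*q)[:2] for q in c]); m=(p[0]+p[1])/2; b=(p[2]+p[3])/2
    print(n,"front",m,"back",b,"w",np.linalg.norm(p[1]-p[0]),np.linalg.norm(p[3]-p[2]),"yaw",np.degrees(np.arctan2(*(b-m)[::-1])))
    print("  len",np.linalg.norm(b-m))
E
```

```text
A front [ 0.5994 -0.1337] back [ 0.6938 -0.1398] w 0.03893530131106536 0.03943639190479488 yaw -3.6953433747996365
  len 0.09456898878323594
B front [ 0.6014 -0.0615] back [ 0.6979 -0.0671] w 0.040210071922854175 0.04008979222551958 yaw -3.349330285285385
  len 0.09663433468506714
C front [0.6061 0.0093] back [0.7023 0.0061] w 0.03868823446739365 0.04079214473959774 yaw -1.9445663243467093
  len 0.09627991995155587
D front [0.6095 0.081 ] back [0.7048 0.0787] w 0.038707583584201115 0.041035525712876046 yaw -1.4013527182345402
  len 0.09534627066675097
```

All four top faces measure about 40 × 95 mm and are about 72 mm apart, so the rack yaw is about −2.7°. I start with D, the leftmost from the robot.

```bash
python3 - <<'E'
from h import *
go([.6638,.0793,.26],177.3); go([.6638,.0793,.174],177.3)
E
```

```text
go [0.6638, 0.0793, 0.26] [-68.1 105.3 144.2] 2.75 t 12.2
go [0.6638, 0.0793, 0.174] [-68.2 105.3 230.2] 2.75 t 12.2
```

>>> step_arm:
  targets: "-20 40 30 2.7;-45 80 80 2.7;-68 105 130 2.7;-68 105 145 2.7;-68 105 145 2.7;-68 105 175 2.7;-68 105 200 2.7;-68 105 220 2.7;-68 105 230 2.7;-68 105 230 2.7"
  gripper: 0.35

```text
t: 13.2
tcp_pos: [0.6644, 0.0776, 0.1747]
tool_rot: [0.024, 1.0, -0.0, -0.0]
force: [-0.3, -0.1, -0.1]
finger_gap: 0.649
gripper_force: 0.0
```

>>> step_arm:
  targets: "0 0 0 0;0 0 0 0;0 0 0 0;0 0 0 0;0 0 0 0;0 0 0 0"
  gripper: 0.75
  squeeze: 40

```text
t: 13.8
tcp_pos: [0.6658, 0.0781, 0.1763]
tool_rot: [0.024, 1.0, -0.0, 0.001]
force: [-1.9, -1.1, 6.4]
finger_gap: 0.464
gripper_force: 45.0
```

>>> step_arm:
  targets: "0 0 -6 0;0 0 -12 0;0 0 -18 0;0 0 -23.5 0;0 0 -23.5 0;0 0 -23.5 0"

```text
t: 14.4
tcp_pos: [0.6647, 0.0782, 0.1979]
tool_rot: [0.024, 1.0, 0.0, -0.0]
force: [-0.5, -0.1, -2.3]
finger_gap: 0.461
gripper_force: 44.1
```

>>> step_arm:
  targets: "5 0 0 0;10 0 0 0;15 0 0 0;22 0 0 0;30 0 0 0;40 0 0 0;40 0 0 0"

```text
t: 15.1
tcp_pos: [0.6229, 0.0803, 0.1977]
tool_rot: [0.023, 1.0, 0.0, -0.001]
force: [0.0, -0.9, -2.9]
finger_gap: 0.464
gripper_force: 44.1
```

```bash
python3 - <<'E'
from h import *
go([.454,.1475,.20],180); go([.454,.1475,.138],180)
E
```

```text
go [0.454, 0.1475, 0.2] [171.9  59.2  -1.8] -2.69 t 15.1
go [0.454, 0.1475, 0.138] [171.7  59.2  60.2] -2.69 t 15.1
```

>>> step_arm:
  targets: "40 14 -8 -2.7;85 30 -8 -2.7;130 45 -8 -2.7;165 58 -8 -2.7;172 59 -5 -2.7;172 59 -5 -2.7;172 59 20 -2.7;172 59 40 -2.7;172 59 53 -2.7;172 59 57 -2.7;172 59 57 -2.7;172 59 57 -2.7"

```text
t: 16.3
tcp_pos: [0.4575, 0.1468, 0.1413]
tool_rot: [0.0, 1.0, 0.0, 0.001]
force: [-1.2, -0.5, -1.7]
finger_gap: 0.46
gripper_force: 44.2
```

>>> step_arm:
  targets: "0 0 1 0;0 0 2 0;0 0 3 0;0 0 3 0"

```text
t: 16.7
tcp_pos: [0.4563, 0.1471, 0.1382]
tool_rot: [-0.0, 1.0, 0.0, 0.001]
force: [0.1, -1.1, -0.6]
finger_gap: 0.464
gripper_force: 44.5
```

>>> step_arm:
  targets: "0 0 1 0;0 0 1.5 0;0 0 1.5 0;0 0 1.5 0"

```text
t: 17.1
tcp_pos: [0.4567, 0.1471, 0.1381]
tool_rot: [-0.0, 1.0, 0.0, 0.001]
force: [-1.8, 0.1, 12.0]
finger_gap: 0.462
gripper_force: 46.1
```

>>> step_arm:
  targets: "0 0 -1 0;0 0 -1 0;0 0 -1 0;0 0 -1 0;0 0 -1 0;0 0 -40 0;0 0 -85 0;0 0 -120 0;0 0 -120 0"
  gripper: 0.35

```text
t: 18.0
tcp_pos: [0.4593, 0.1474, 0.2609]
tool_rot: [-0.0, 1.0, 0.0, 0.006]
force: [0.7, 0.2, -0.0]
finger_gap: 0.653
gripper_force: 0.0
```

```bash
python3 - <<'E'
from h import *
s=manip.sense()
go([.6604,.0064,.26],177.3); go([.6604,.0064,.174],177.3)
snap("scene","s1"); im=snap("top","t1")
for n,z in (("scene",.046),("top",.046)):
    for r in manip.mark_of(n,"corbel1")[:6]: print(n,round(r["p"],2),np.round(r["position"]),px2z(n,r["position"],.046),px2z(n,r["position"],.085))
E
```

```text
go [0.6604, 0.0064, 0.26] [-201.1 -141.     3. ] 2.7 t 18.0
go [0.6604, 0.0064, 0.174] [-200.1 -141.1   89. ] 2.7 t 18.0
scene 0.86 [240. 188.] [ 0.7401 -0.2783  0.046 ] [ 0.7633 -0.2284  0.085 ]
scene 0.83 [294. 205.] [ 0.6492 -0.11    0.046 ] [ 0.6762 -0.0672  0.085 ]
scene 0.79 [233. 166.] [ 0.6971 -0.4027  0.046 ] [ 0.722  -0.3476  0.085 ]
scene 0.77 [398. 225.] [0.4628 0.1405 0.046 ] [0.4976 0.1728 0.085 ]
scene 0.75 [310. 217.] [ 0.6448 -0.0345  0.046 ] [0.6719 0.0051 0.085 ]
scene 0.74 [284. 191.] [ 0.6358 -0.1875  0.046 ] [ 0.6633 -0.1415  0.085 ]
top 0.97 [368. 187.] [ 0.6722 -0.148   0.046 ] [ 0.6645 -0.1443  0.085 ]
top 0.87 [314. 133.] [0.843  0.0153 0.046 ] [0.8307 0.0145 0.085 ]
top 0.8 [418. 172.] [ 0.7191 -0.3029  0.046 ] [ 0.7102 -0.295   0.085 ]
top 0.78 [467. 193.] [ 0.6535 -0.4509  0.046 ] [ 0.6464 -0.439   0.085 ]
top 0.69 [318. 185.] [0.6773 0.0012 0.046 ] [0.6695 0.0009 0.085 ]
top 0.62 [341. 188.] [ 0.6684 -0.0682  0.046 ] [ 0.6608 -0.0666  0.085 ]
```

>>> step_arm:
  targets: "-40 -29 0 2.7;-85 -60 0 2.7;-130 -92 0 2.7;-170 -120 0 2.7;-202 -141 0 2.7;-202 -141 0 2.7;-202 -141 0 2.7"

```text
t: 18.9
tcp_pos: [0.6572, 0.0053, 0.2531]
tool_rot: [0.024, 1.0, 0.001, -0.003]
force: [-0.4, 0.7, -0.8]
finger_gap: 0.647
gripper_force: 0.0
```

```bash
python3 - <<'E'
from h import *
s=manip.sense();print(s["tcp_pos"],s["tool_rot"])
go([.6604,.0064,.174],177.3)
E
```

```text
[0.6572 0.0053 0.2531] [ 0.0245  0.9997  0.0005 -0.0028]
go [0.6604, 0.0064, 0.174] [-3.5  1.2 79.1] -0.1 t 18.9
```

>>> step_arm:
  targets: "-1 1 25 0;-1 1 50 0;-1 1 70 0;-1 1 79 0;-1 1 79 0;-1 1 79 0;-1 1 79 0"

```text
t: 19.6
tcp_pos: [0.6597, 0.0071, 0.1787]
tool_rot: [0.023, 1.0, -0.0, 0.001]
force: [-0.8, 0.1, 0.0]
finger_gap: 0.654
gripper_force: 0.0
```

>>> step_arm:
  targets: "0 0 0 0;0 0 0 0;0 0 0 0;0 0 0 0;0 0 0 0;0 0 0 0"
  gripper: 0.75

```text
t: 20.2
tcp_pos: [0.6596, 0.007, 0.1785]
tool_rot: [0.024, 1.0, -0.0, 0.001]
force: [-1.7, 0.7, 5.5]
finger_gap: 0.458
gripper_force: 43.9
```

>>> step_arm:
  targets: "0 0 -6 0;0 0 -12 0;0 0 -18 0;0 0 -22 0;0 0 -22 0;0 0 -22 0"

```text
t: 20.8
tcp_pos: [0.6587, 0.007, 0.1993]
tool_rot: [0.024, 1.0, 0.0, -0.0]
force: [-0.1, 0.1, -2.7]
finger_gap: 0.463
gripper_force: 43.0
```

>>> step_arm:
  targets: "0 0 -1 0;5 0 -1 0;10 0 -1 0;15 0 -1 0;22 0 -1 0;30 0 -1 0;40 0 -1 0;40 0 -1 0"

```text
t: 21.6
tcp_pos: [0.617, 0.0092, 0.2003]
tool_rot: [0.024, 1.0, 0.0, -0.001]
force: [0.3, 0.7, -2.7]
finger_gap: 0.465
gripper_force: 43.0
```

```bash
python3 - <<'E'
from h import *
go([.455,.0755,.20],180); go([.455,.0755,.1445],180)
E
```

```text
go [0.455, 0.0755, 0.2] [165.   58.6   0.6] -2.7 t 21.6
go [0.455, 0.0755, 0.1445] [164.9  58.6  56.1] -2.7 t 21.6
```

>>> step_arm:
  targets: "40 14 -8 -2.7;85 30 -8 -2.7;130 46 -8 -2.7;160 58 -8 -2.7;165 59 -5 -2.7;165 59 -5 -2.7;165 59 20 -2.7;165 59 40 -2.7;165 59 52 -2.7;165 59 55 -2.7;165 59 55 -2.7;165 59 55 -2.7"

```text
t: 22.8
tcp_pos: [0.4585, 0.0753, 0.1458]
tool_rot: [0.0, 1.0, -0.0, 0.001]
force: [0.4, 0.5, -2.3]
finger_gap: 0.463
gripper_force: 43.1
```

>>> step_arm:
  targets: "0 0 1 0;0 0 2 0;0 0 3 0;0 0 4 0;0 0 4 0;0 0 4 0"

```text
t: 23.4
tcp_pos: [0.457, 0.0756, 0.1413]
tool_rot: [0.0, 1.0, -0.0, -0.0]
force: [0.4, 0.4, -2.2]
finger_gap: 0.463
gripper_force: 43.1
```

>>> step_arm:
  targets: "0 0 1 0;0 0 1.5 0;0 0 1.5 0;0 0 1.5 0"

```text
t: 23.8
tcp_pos: [0.4574, 0.0756, 0.1404]
tool_rot: [0.0, 1.0, -0.0, 0.0]
force: [-1.9, 0.1, 5.8]
finger_gap: 0.467
gripper_force: 44.0
```

Set down. Release and go to B.

>>> step_arm:
  targets: "0 0 -0.5 0;0 0 -0.5 0;0 0 -0.5 0;0 0 -0.5 0;0 0 -0.5 0;0 0 -40 0;0 0 -85 0;0 0 -117 0;0 0 -117 0;0 0 -117 0;0 0 -117 0"
  gripper: 0.35

```text
t: 24.9
tcp_pos: [0.4559, 0.0757, 0.2557]
tool_rot: [0.0, 1.0, 0.0, -0.001]
force: [1.0, -0.3, -0.5]
finger_gap: 0.648
gripper_force: 0.0
```

```bash
python3 - <<'E'
from h import *
s=manip.sense();print(s["tcp_pos"],s["tool_rot"])
go([.657,-.0650,.255],177.3)
E
```

```text
[0.4559 0.0757 0.2557] [ 0.0001  1.      0.0001 -0.0014]
go [0.657, -0.065, 0.255] [-201.1 -140.6    0.1] 2.69 t 24.9
```

>>> step_arm:
  targets: "-40 -29 0 2.7;-85 -60 0 2.7;-130 -92 0 2.7;-170 -120 0 2.7;-201 -141 0 2.7;-201 -141 0 2.7;-201 -141 0 2.7;-201 -141 25 2.7;-201 -141 50 2.7;-201 -141 70 2.7;-201 -141 80 2.7;-201 -141 80 2.7"

```text
t: 26.1
tcp_pos: [0.6557, -0.0641, 0.1748]
tool_rot: [0.023, 1.0, 0.001, -0.003]
force: [-0.3, 0.8, -0.1]
finger_gap: 0.653
gripper_force: 0.0
```

>>> step_arm:
  targets: "0 0 0 0;0 0 0 0;0 0 0 0"

```text
t: 26.4
tcp_pos: [0.6587, -0.0655, 0.1782]
tool_rot: [0.024, 1.0, -0.0, 0.001]
force: [0.7, -0.1, -0.3]
finger_gap: 0.653
gripper_force: 0.0
```

>>> step_arm:
  targets: "0 0 0 0;0 0 0 0;0 0 0 0;0 0 0 0;0 0 0 0;0 0 0 0"
  gripper: 0.75

```text
t: 27.0
tcp_pos: [0.6584, -0.0655, 0.1776]
tool_rot: [0.024, 1.0, -0.0, 0.001]
force: [-1.3, 0.1, 5.8]
finger_gap: 0.462
gripper_force: 44.0
```

>>> step_arm:
  targets: "0 0 -6 0;0 0 -12 0;0 0 -18 0;0 0 -23 0;0 0 -23 0;0 0 -23 0"

```text
t: 27.6
tcp_pos: [0.6578, -0.0654, 0.1999]
tool_rot: [0.024, 1.0, -0.0, -0.0]
force: [-0.2, 0.1, -1.8]
finger_gap: 0.461
gripper_force: 43.2
```

>>> step_arm:
  targets: "5 0 0 0;10 0 0 0;15 0 0 0;22 0 0 0;30 0 0 0;40 0 0 0;40 0 0 0"

```text
t: 28.3
tcp_pos: [0.6161, -0.0632, 0.1997]
tool_rot: [0.024, 1.0, 0.0, -0.001]
force: [0.5, 0.0, -2.6]
finger_gap: 0.465
gripper_force: 43.2
```

```bash
python3 - <<'E'
from h import *
go([.455,.0035,.20],180); go([.455,.0035,.144],180)
E
```

```text
go [0.455, 0.0035, 0.2] [164.1  59.    0.1] -2.71 t 28.3
go [0.455, 0.0035, 0.144] [163.9  59.   56.1] -2.71 t 28.3
```

>>> step_arm:
  targets: "40 14 -8 -2.7;85 30 -8 -2.7;130 46 -8 -2.7;159 58 -8 -2.7;164 59 -5 -2.7;164 59 -5 -2.7;164 59 20 -2.7;164 59 40 -2.7;164 59 52 -2.7;164 59 55 -2.7;164 59 55 -2.7;164 59 55 -2.7"

```text
t: 29.5
tcp_pos: [0.4585, 0.0026, 0.1453]
tool_rot: [0.0, 1.0, -0.0, 0.001]
force: [0.5, -0.7, -2.6]
finger_gap: 0.465
gripper_force: 43.3
```

>>> step_arm:
  targets: "0 0 1 0;0 0 2 0;0 0 3 0;0 0 4 0;0 0 5 0;0 0 5 0;0 0 5 0"

```text
t: 30.2
tcp_pos: [0.457, 0.0031, 0.1398]
tool_rot: [0.0, 1.0, 0.0, -0.0]
force: [-0.4, -1.4, -1.9]
finger_gap: 0.46
gripper_force: 43.3
```

>>> step_arm:
  targets: "0 0 1 0;0 0 1.5 0;0 0 1.5 0;0 0 1.5 0"

```text
t: 30.6
tcp_pos: [0.4574, 0.0031, 0.1394]
tool_rot: [0.0, 1.0, -0.0, 0.001]
force: [-0.8, 1.1, 7.1]
finger_gap: 0.46
gripper_force: 44.8
```

>>> step_arm:
  targets: "0 0 -0.5 0;0 0 -0.5 0;0 0 -0.5 0;0 0 -0.5 0;0 0 -0.5 0;0 0 -40 0;0 0 -85 0;0 0 -117 0;0 0 -117 0;0 0 -117 0;0 0 -117 0"
  gripper: 0.35

```text
t: 31.7
tcp_pos: [0.456, 0.0034, 0.2542]
tool_rot: [0.0, 1.0, 0.0, -0.001]
force: [0.4, -0.6, -0.2]
finger_gap: 0.651
gripper_force: 0.0
```

```bash
python3 - <<'E'
from h import *
s=manip.sense();print(s["tcp_pos"],s["tool_rot"])
go([.6536,-.1367,.255],177.3)
E
```

```text
[0.456  0.0034 0.2542] [ 0.0001  1.      0.0003 -0.0013]
go [0.6536, -0.1367, 0.255] [-197.6 -140.1   -1.4] 2.69 t 31.7
```

>>> step_arm:
  targets: "-40 -29 -2 2.7;-85 -60 -2 2.7;-130 -92 -2 2.7;-170 -120 -2 2.7;-197 -140 -2 2.7;-197 -140 -2 2.7;-197 -140 -2 2.7;-197 -140 25 2.7;-197 -140 50 2.7;-197 -140 70 2.7;-197 -140 78 2.7;-197 -140 78 2.7"

```text
t: 32.9
tcp_pos: [0.652, -0.1355, 0.1756]
tool_rot: [0.023, 1.0, 0.001, -0.002]
force: [-0.9, -0.2, 0.3]
finger_gap: 0.653
gripper_force: 0.0
```

>>> step_arm:
  targets: "0 0 0 0;0 0 0 0;0 0 0 0"

```text
t: 33.2
tcp_pos: [0.6546, -0.137, 0.1787]
tool_rot: [0.024, 1.0, -0.0, 0.001]
force: [-0.3, 0.3, -0.3]
finger_gap: 0.651
gripper_force: 0.0
```

>>> step_arm:
  targets: "0 0 0 0;0 0 0 0;0 0 0 0;0 0 0 0;0 0 0 0;0 0 0 0"
  gripper: 0.75

```text
t: 33.8
tcp_pos: [0.6543, -0.1369, 0.1781]
tool_rot: [0.024, 1.0, -0.0, 0.0]
force: [-1.4, 0.9, 6.0]
finger_gap: 0.463
gripper_force: 44.0
```

>>> step_arm:
  targets: "0 0 -6 0;0 0 -12 0;0 0 -18 0;0 0 -23 0;0 0 -23 0;0 0 -23 0"

```text
t: 34.4
tcp_pos: [0.6539, -0.1369, 0.2004]
tool_rot: [0.024, 1.0, -0.0, -0.0]
force: [-0.1, -0.1, -1.9]
finger_gap: 0.464
gripper_force: 43.1
```

>>> step_arm:
  targets: "5 0 0 0;10 0 0 0;15 0 0 0;22 0 0 0;30 0 0 0;40 0 0 0;40 0 0 0"

```text
t: 35.1
tcp_pos: [0.6121, -0.1346, 0.2002]
tool_rot: [0.024, 1.0, 0.0, -0.001]
force: [0.5, -1.0, -1.4]
finger_gap: 0.462
gripper_force: 43.1
```

```bash
python3 - <<'E'
from h import *
go([.455,-.0685,.20],180); go([.455,-.0685,.144],180)
E
```

```text
go [0.455, -0.0685, 0.2] [160.1  58.6   0.6] -2.73 t 35.1
go [0.455, -0.0685, 0.144] [160.   58.6  56.6] -2.73 t 35.1
```

>>> step_arm:
  targets: "40 14 -8 -2.7;85 30 -8 -2.7;130 46 -8 -2.7;155 58 -8 -2.7;160 59 -5 -2.7;160 59 -5 -2.7;160 59 20 -2.7;160 59 40 -2.7;160 59 52 -2.7;160 59 55 -2.7;160 59 55 -2.7;160 59 55 -2.7"

```text
t: 36.3
tcp_pos: [0.4584, -0.0691, 0.1458]
tool_rot: [0.0, 1.0, -0.0, 0.001]
force: [0.1, 0.3, -1.1]
finger_gap: 0.463
gripper_force: 43.2
```

>>> step_arm:
  targets: "0 0 1 0;0 0 2 0;0 0 3 0;0 0 4 0;0 0 5 0;0 0 6 0;0 0 6 0;0 0 6 0"

```text
t: 37.1
tcp_pos: [0.4573, -0.0686, 0.14]
tool_rot: [0.0, 1.0, -0.0, 0.0]
force: [-0.3, 0.3, 5.6]
finger_gap: 0.463
gripper_force: 44.1
```

>>> step_arm:
  targets: "0 0 -0.5 0;0 0 -0.5 0;0 0 -0.5 0;0 0 -0.5 0;0 0 -0.5 0;0 0 -40 0;0 0 -85 0;0 0 -117 0;-20 -40 -150 0;-40 -80 -180 0;-60 -120 -200 0;-80 -160 -210 0"
  gripper: 0.35

```text
t: 38.3
tcp_pos: [0.5363, -0.2265, 0.3509]
tool_rot: [-0.0, 1.0, -0.001, 0.002]
force: [1.0, -0.3, -0.6]
finger_gap: 0.652
gripper_force: 0.0
```

>>> step_arm:
  targets: "-15 -45 0 0;-15 -45 0 0;-15 -45 0 0;-15 -45 0 0"
  gripper: 0

```text
t: 38.7
tcp_pos: [0.5496, -0.2689, 0.3476]
tool_rot: [-0.0, 1.0, 0.001, -0.001]
force: [-1.1, 0.5, 0.0]
finger_gap: 1.001
gripper_force: 0.0
```

```bash
python3 - <<'E'
from h import *
s=manip.sense();print(s["tcp_pos"],s["tool_rot"],s["t"])
im=snap("wrist","w6")
for q in("carton","carton_bay"):
  for r in manip.mark_of("wrist",q)[:3]: print(q,round(r["p"],2),np.round(r["position"]),px2z("wrist",r["position"],.0 if q=="carton" else .046,s))
m=manip.masks_of("wrist","carton")[:3]
for r in m: print(r["p"],r["position"],r["pixels"].sum())
E
```

```text
[ 0.5496 -0.2689  0.3476] [-0.0002  1.      0.0008 -0.0008] 38.7
carton 0.96 [269. 191.] [ 0.6202 -0.3368  0.    ]
carton_bay 0.89 [407.  81.] [ 0.4639 -0.1549  0.046 ]
0.77 [268.4, 197.4] 2890
```

View pics/w6.png

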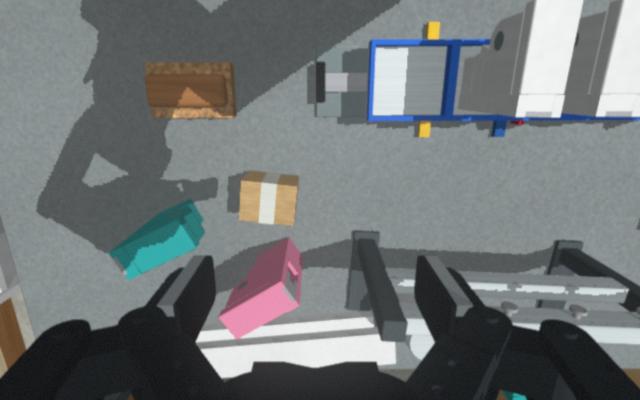

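```bash
python3 - <<'E'
from h import *
s=manip.sense();print(s["q"])
f=lambda u,v,z: px2z("wrist",(u,v),z,s)
for p in [(240,222),(296,226),(299,175),(243,172)]: print(p,f(*p,.06),f(*p,0))
print("pink",f(290,240,.13),f(300,298,.13),f(290,240,0))
im=cv2.imread("pics/w6.png"); cv2.imwrite("pics/w6c.png",cv2.resize(im[160:260,210:330],None,fx=5,fy=5,interpolation=2))
E
```

```text
[-0.6369  0.4039  1.3122  0.0001  1.4256 -2.209 ]
(240, 222) [ 0.647  -0.3695  0.06  ] [ 0.6709 -0.3834  0.    ]
(296, 226) [ 0.6526 -0.2938  0.06  ] [ 0.6774 -0.2973  0.    ]
(299, 175) [ 0.5815 -0.289   0.06  ] [ 0.5963 -0.2917  0.    ]
(243, 172) [ 0.5776 -0.3613  0.06  ] [ 0.592  -0.3741  0.    ]
pink [ 0.6412 -0.297   0.13  ] [ 0.7183 -0.2863  0.13  ] [ 0.701 -0.307  0.   ]
```

View pics/w6c.png

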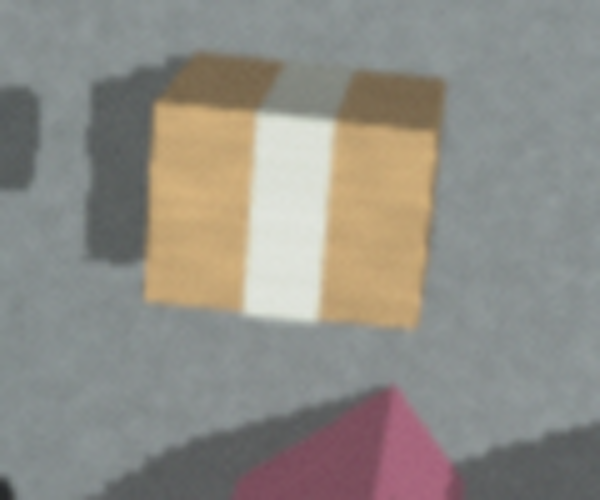

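The carton's top face is clear of the pink corbel. Its crop corners are (155,101), (440,130), (415,327) and (147,301).

```bash
python3 - <<'E'
from h import *
s=manip.sense()
p=np.array([px2z("wrist",(210+u/5,160+v/5),.06,s)[:2] for u,v in [(155,101),(440,130),(415,327),(147,301)]])
print(p,p.mean(0),[np.linalg.norm(p[i]-p[i-1]) for i in range(4)])
for a,b in((0,1),(3,2)): d=p[b]-p[a]; print(np.degrees(np.arctan2(-d[0],d[1])))
c=p.mean(0)
go([c[0],c[1],.20],86); go([c[0],c[1],.031],86)
E
```

```text
[[ 0.5886 -0.3645]
 [ 0.5963 -0.2905]
 [ 0.6518 -0.2979]
 [ 0.6444 -0.3701]] [ 0.6203 -0.3307] [np.float64(0.05606287930513321), np.float64(0.07448564246656837), np.float64(0.0560062708060698), np.float64(0.07258795884312098)]
-5.9109864561354994
-5.8466278170526715
go [np.float64(0.6202564428389485), np.float64(-0.3307493761055734), 0.2] [-70.1 -62.1 148.5] 94.07 t 38.9
go [np.float64(0.6202564428389485), np.float64(-0.3307493761055734), 0.031] [-70.1 -62.1 317.5] 94.07 t 38.9
```

```bash
python3 - <<'E'
from h import *
snap("top","t2")
im=cv2.imread("pics/t2.png"); h=cv2.cvtColor(im,cv2.COLOR_BGR2HSV)
m=((h[...,0]>160)&(h[...,1]>70)).astype(np.uint8); m[:,:400]=0;m[:,470:]=0
n,l,st,c=cv2.connectedComponentsWithStats(m); i=1+np.argmax(st[1:,4]); pts=cv2.findNonZero((l==i).astype(np.uint8))
print(st[i]); hull=cv2.approxPolyDP(cv2.convexHull(pts),1.5,True)[:,0]
for p in hull: print(p,px2z("top",p,.13),px2z("top",p,.0))
s=manip.sense(); im=cv2.imread("pics/w6.png"); h=cv2.cvtColor(im,cv2.COLOR_BGR2HSV)
m=((h[...,0]>160)&(h[...,1]>70)).astype(np.uint8); n,l,st,c=cv2.connectedComponentsWithStats(m); i=1+np.argmax(st[1:,4]); pts=cv2.findNonZero((l==i).astype(np.uint8))
for p in cv2.approxPolyDP(cv2.convexHull(pts),2,True)[:,0]: print("w",p,px2z("wrist",p,.13,s),px2z("wrist",p,0,s))
E
```

```text
[411 146  40  36 577]
[450 154] [ 0.7524 -0.3814  0.13  ] [ 0.7872 -0.4168  0.    ]
[437 168] [ 0.7106 -0.3418  0.13  ] [ 0.7414 -0.3734  0.    ]
[419 181] [ 0.6722 -0.2884  0.13  ] [ 0.6993 -0.3149  0.    ]
[412 175] [ 0.6899 -0.2688  0.13  ] [ 0.7186 -0.2935  0.    ]
[411 171] [ 0.7017 -0.2663  0.13  ] [ 0.7316 -0.2907  0.    ]
[418 162] [ 0.7284 -0.2875  0.13  ] [ 0.7609 -0.3139  0.    ]
[444 146] [ 0.7765 -0.365   0.13  ] [ 0.8135 -0.3989  0.    ]
w [288 238] [ 0.6389 -0.2995  0.13  ] [ 0.6978 -0.3103  0.    ]
w [301 255] [ 0.6605 -0.2848  0.13  ] [ 0.7272 -0.2903  0.    ]
w [298 305] [ 0.7284 -0.2891  0.13  ] [ 0.8196 -0.2962  0.    ]
w [236 338] [ 0.7773 -0.3684  0.13  ] [ 0.886  -0.4039  0.    ]
w [220 320] [ 0.7504 -0.3865  0.13  ] [ 0.8494 -0.4286  0.    ]
w [221 312] [ 0.7387 -0.3844  0.13  ] [ 0.8335 -0.4257  0.    ]
w [234 288] [ 0.7048 -0.366   0.13  ] [ 0.7874 -0.4007  0.    ]
w [258 256] [ 0.6619 -0.3351  0.13  ] [ 0.7291 -0.3587  0.    ]
```

Pink's nearest part is its foot at about (0.698, −0.312), which leaves 25 mm or more of clearance. Going to the carton.

>>> step_arm:
  targets: "-10 -10 10 8.5;-20 -20 20 17;-30 -30 30 25.5;-40 -40 40 34;-50 -50 60 42.5;-60 -55 80 51;-70 -62 100 59.5;-70 -62 120 68;-70 -62 140 76.5;-70 -62 150 85;-70 -62 150 93;-70 -62 150 96"
  gripper: 0.12

```text
t: 40.15
tcp_pos: [0.6202, -0.3313, 0.1977]
tool_rot: [0.744, 0.668, -0.0, -0.001]
force: [0.2, 0.5, -0.1]
finger_gap: 0.876
gripper_force: 0.0
```

```bash
python3 - <<'E'
from h import *
s=manip.sense();print(s["tcp_pos"],ang(s),s["tool_rot"])
snap("top")
for r in manip.mark_of("top","carton")[:2]: print(r["p"],px2z("top",r["position"],0))
go([.6203,-.331,.031],84.1)
E
```

```text
[ 0.6202 -0.3313  0.1977] 83.83119456957607 [ 0.7441  0.668  -0.0001 -0.0006]
0.52 [0.4408 0.4743 0.    ]
0.48 [ 0.6209 -0.3249  0.    ]
go [0.6203, -0.331, 0.031] [  0.5  -0.1 167.3] -0.05 t 40.25
```

>>> step_arm:
  targets: "0 0 40 0;0 0 85 0;0 0 125 0;0 0 150 0;0 0 165 0;0 0 166 0;0 0 166 0;0 0 166 0"

```text
t: 41.05
tcp_pos: [0.6217, -0.3331, 0.0345]
tool_rot: [0.743, 0.669, 0.0, 0.002]
force: [0.6, -0.7, 0.7]
finger_gap: 0.877
gripper_force: 0.0
```

>>> step_arm:
  targets: "0 0 0 0;0 0 0 0;0 0 0 0;0 0 0 0;0 0 0 0;0 0 0 0"
  gripper: 0.6
  squeeze: 30

```text
t: 41.65
tcp_pos: [0.621, -0.3328, 0.0343]
tool_rot: [0.743, 0.669, 0.0, 0.001]
force: [-0.7, 0.7, 6.4]
finger_gap: 0.65
gripper_force: 34.0
```

>>> step_arm:
  targets: "0 0 -10 0;0 0 -40 0;0 0 -80 0;0 0 -110 0;0 0 -110 0;0 0 -110 0"

```text
t: 42.25
tcp_pos: [0.6203, -0.332, 0.143]
tool_rot: [0.743, 0.669, 0.0, 0.001]
force: [-0.8, 0.4, -2.3]
finger_gap: 0.644
gripper_force: 33.3
```

```bash
python3 - <<'E'
from h import *
s=manip.sense();print(s["tcp_pos"],ang(s))
go([.465,-.154,.15],90)
snap("scene")
for q in ("carton_bay",):
  for r in manip.mark_of("scene",q)[:2]: print(r["p"],px2z("scene",r["position"],.046))
E
```

```text
[ 0.6203 -0.332   0.143 ] 83.99674797315207
go [0.465, -0.154, 0.15] [ 160.8 -173.1   -7.3] -6.0 t 42.25
0.93 [ 0.4554 -0.1687  0.046 ]
```

>>> step_arm:
  targets: "30 -30 -10 -3;65 -65 -15 -6;100 -105 -15 -6;135 -145 -15 -6;160 -174 -15 -6;160 -174 -15 -6;160 -174 -10 -6;160 -174 20 -6;160 -174 45 -6;160 -174 56 -6;160 -174 56 -6;160 -174 56 -6"

```text
t: 43.55
tcp_pos: [0.4647, -0.1555, 0.0861]
tool_rot: [0.707, 0.707, 0.0, 0.0]
force: [0.2, -0.4, -1.3]
finger_gap: 0.646
gripper_force: 33.2
```

```bash
python3 - <<'E'
from h import *
s=manip.sense();print(s["tcp_pos"],ang(s),s["force"])
go([.465,-.155,.0805],90)
E
```

```text
[ 0.4647 -0.1555  0.0861] 89.96896282704236 [ 0.2257 -0.3903 -1.2914]
go [0.465, -0.155, 0.0805] [0.5 0.3 5.6] -0.03 t 43.55
```

>>> step_arm:
  targets: "0 0 2 0;0 0 3 0;0 0 4 0;0 0 5 0;0 0 6 0;0 0 6 0;0 0 6 0"

```text
t: 44.25
tcp_pos: [0.464, -0.1548, 0.0803]
tool_rot: [0.707, 0.707, 0.0, 0.0]
force: [-0.6, 0.3, -1.2]
finger_gap: 0.652
gripper_force: 33.3
```

>>> step_arm:
  targets: "0 0 1 0;0 0 1.5 0;0 0 1.5 0;0 0 1.5 0"

```text
t: 44.65
tcp_pos: [0.464, -0.1549, 0.0802]
tool_rot: [0.707, 0.707, 0.0, 0.0]
force: [-2.3, 0.8, 11.1]
finger_gap: 0.651
gripper_force: 34.9
```

>>> step_arm:
  targets: "0 0 -0.5 0;0 0 -0.5 0;0 0 -0.5 0;0 0 -0.5 0;0 0 -0.5 0;0 0 -40 0;0 0 -85 0;0 0 -125 0;0 0 -170 0;0 0 -210 0;0 0 -210 0;0 0 -210 0"
  gripper: 0.1

```text
t: 45.85
tcp_pos: [0.4641, -0.1548, 0.2895]
tool_rot: [0.707, 0.707, 0.0, 0.001]
force: [-0.7, 0.7, -0.4]
finger_gap: 0.9
gripper_force: 0.0
```

>>> step_arm:
  targets: "30 0 0 -8;60 0 0 -16;95 0 0 -24;130 0 0 -32;165 0 0 -40;200 0 0 -48;235 0 0 -56;270 0 0 -64;300 0 0 -72;330 0 0 -80;350 0 0 -88;377 -3 0 -90"
  gripper: 0.35

```text
t: 47.05
tcp_pos: [0.4598, 0.2227, 0.2863]
tool_rot: [-0.001, 1.0, -0.001, -0.002]
force: [-0.4, 0.4, -0.7]
finger_gap: 0.652
gripper_force: 0.0
```

>>> step_arm:
  targets: "0 0 0 0;0 0 0 0;0 0 0 0"

```text
t: 47.35
tcp_pos: [0.4605, 0.2214, 0.2876]
tool_rot: [0.0, 1.0, -0.001, -0.001]
force: [0.5, 0.8, 0.6]
finger_gap: 0.652
gripper_force: 0.0
```

```bash
python3 - <<'E'
from h import *
s=manip.sense();print(s["tcp_pos"],ang(s),s["force"])
im=snap("wrist","w7")
for r in manip.mark_of("wrist","carrier_handle")[:2]: print(r["p"],r["position"],px2z("wrist",r["position"],.144,s))
go([.467,.222,.125],180)
E
```

```text
[0.4605 0.2214 0.2876] 179.9470734619776 [0.4675 0.8257 0.6122]
0.6 [313.3, 185.0] [0.4645 0.22   0.144 ]
go [0.467, 0.222, 0.125] [ -6.3   0.9 163.2] -0.09 t 47.45
```

View pics/w7.png

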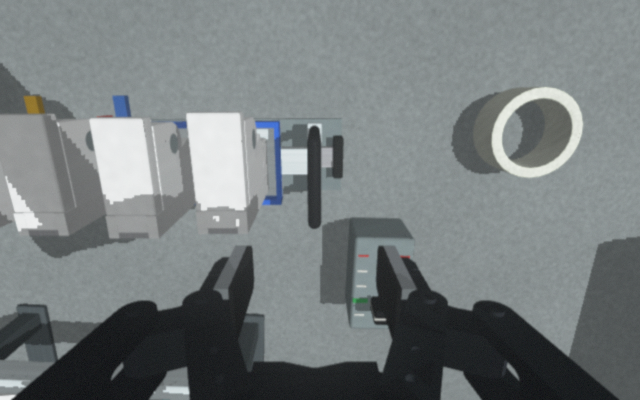

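The corbels stand upright and the handle bar at (313,180) is below the gripper.

>>> step_arm:
  targets: "-5 1 45 0;-5 1 90 0;-5 1 130 0;-5 1 155 0;-5 1 162 0;-5 1 162 0;-5 1 162 0"

```text
t: 48.15
tcp_pos: [0.4668, 0.2227, 0.1275]
tool_rot: [0.001, 1.0, 0.0, 0.001]
force: [-0.5, 0.3, -1.0]
finger_gap: 0.65
gripper_force: 0.0
```

>>> step_arm:
  targets: "0 0 0 0;0 0 0 0;0 0 0 0;0 0 0 0;0 0 0 0;0 0 0 0;0 0 0 0;0 0 0 0"
  gripper: 0.95
  squeeze: 25

```text
t: 48.95
tcp_pos: [0.4662, 0.2232, 0.1271]
tool_rot: [-0.0, 1.0, -0.0, 0.0]
force: [-0.8, -3.2, 4.2]
finger_gap: 0.129
gripper_force: 24.7
```

>>> step_arm:
  targets: "0 -4 0 0;0 -8 0 0;0 -13 0 0;0 -19 0 0;0 -26 0 0;0 -34 0 0;0 -43 0 0;0 -52 0 0;0 -61 0 0;0 -70 0 0;0 -78 0 0;0 -85 0 0"

```text
t: 50.15
tcp_pos: [0.4665, 0.1382, 0.1271]
tool_rot: [0.0, 1.0, 0.001, 0.001]
force: [0.3, 1.9, 5.1]
finger_gap: 0.129
gripper_force: 25.0
```

>>> step_arm:
  targets: "0 -6 0 0;0 -11 0 0;0 -15 0 0;0 -18 0 0;0 -20 0 0;0 -20 0 0;0 -20 0 0;0 -20 0 0"

```text
t: 50.95
tcp_pos: [0.4666, 0.1176, 0.1271]
tool_rot: [-0.0, 1.0, -0.0, 0.001]
force: [0.2, -2.9, 5.1]
finger_gap: 0.127
gripper_force: 25.1
```

>>> step_arm:
  targets: "0 0 0 0;0 0 0 0;0 0 0 0;0 0 0 0;0 0 -40 0;0 20 -85 0;0 60 -130 0;0 90 -180 0;-20 90 -230 0;-20 90 -270 0;-20 90 -270 0;-20 90 -270 0"
  gripper: 0.35

```text
t: 52.15
tcp_pos: [0.4868, 0.2086, 0.3987]
tool_rot: [-0.0, 1.0, 0.0, 0.002]
force: [0.1, -0.6, -0.5]
finger_gap: 0.652
gripper_force: 0.0
```

>>> step_arm:
  targets: "20 -50 0 0;40 -100 0 0;60 -150 0 0;80 -200 0 0;90 -250 0 0;90 -300 0 0;90 -300 0 0;90 -300 0 0"
  gripper: 0

```text
t: 52.95
tcp_pos: [0.3946, -0.0935, 0.3945]
tool_rot: [0.003, 1.0, 0.001, -0.002]
force: [0.5, 0.8, 0.1]
finger_gap: 0.997
gripper_force: 0.0
```

```bash
python3 - <<'E'
from h import *
s=manip.sense();print(s["tcp_pos"],ang(s),s["force"],s["t"])
im=snap("wrist","w8"); t=snap("top","t8")
cv2.imwrite("pics/w8c.png",np.vstack([cv2.resize(im[0:230,60:580,::-1],(780,345),interpolation=2),cv2.resize(t[140:290,180:520,::-1],(780,250)[:2],interpolation=2)]))
E
```

```text
[ 0.3946 -0.0935  0.3945] 179.6872815492623 [0.4931 0.7653 0.053 ] 52.95
```

View pics/w8c.png

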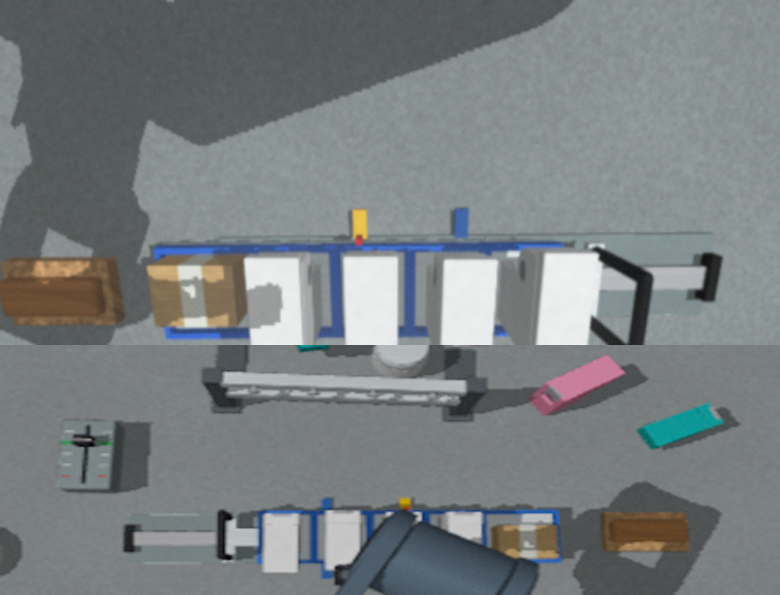

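The red pointer is on the yellow mark at (359,239). All four corbels and the carton stand upright in their bays, the rack is empty, and the bystanders have not moved.

```bash
python3 -c "
from station import manip
print(manip.sign_off())"
```

```text
the job is handed in; nothing more can be done
None
```

I handed the job in at about 53 s. The dimmer is on standby, all four white corbels and the carton are loaded upright, and the carrier's pointer is level with the yellow wrapping station mark.

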